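# Fold up the carrier round the vial rack

## Robot

A 6-joint arm with a two-finger parallel gripper is mounted at the origin on a cart in front of the work surface, level with it; the furniture and walls round the work are solid. World frame = base frame: x ahead of the robot, y to its left, z up, the work surface at z = 0. Lengths are in mm, angles in rad, forces in N, time in s.
With the tool pointing down it reaches from about 350 to 875 mm from the base axis. Payload 4.2 kg.
Tool frame: the origin (TCP) lies between the finger pads; the fingertips stand 11 mm ahead of it and the grasp point (between the pads) lies 8 mm behind it; z points along the fingers, y is the direction in which the jaws open and shut (so a half turn about z gives the same grasp; the last joint's range is limited). The gripper opens to 85 mm and grips with 20 to 120 N. Pads are 22 mm wide; open, the fingers measure 114 mm over their backs; the gripper's body (76 mm by 85 mm) begins 54 mm behind the grasp point. The pads swing forward as they close: fully open they stand 13 mm farther back than shut.
Start: joints at [-1.024, 0.385, 0.008, 0, -1.194, -0.259], TCP at [177.418, -599.268, 242.312] pointing down, gripper open.
Joint ranges: [-3.14, 3.14], [-1.21, 2.06], [-1.07, 1.41], [-3.16, 2.05], [-2.99, -0.16], [-3.1, 3.1]. Speed limits (rad/s): [2.79, 2.79, 3.14, 3.14, 3.14, 3.14].

## Interface

Orientations are given as a unit quaternion [x, y, z, w].
In Python, from bench import * gives the robot as it stands.
- The arm moves only by the tool servo_tool, never from a script. Its argument "rows" is a list of rows, each a list of 7 numbers: the opening, from 0 (shut) to 1 (fully open), then the shift along the tool's x, y, z in cm, then the turn, a rotation vector about the tool's x, y, z in degrees. A call has 1 to 12 rows; each row shifts and turns the commanded pose from where the row before left it, along the tool's axes as they then stand; what a row does not reach is not made up. A row lasts 1/10 s, in which the tool goes at most 50 mm and 8.59 degrees, less where a joint would pass 70% of its speed; a pose out of reach is approached as far as the arm can. A call is refused whole if a number of a shift passes 5 or a number of a turn 8.59, either way. A call with a gripper value outside its range is refused whole. The fingers move at their own pace and stop on an object; the grip force is fixed at half the most. Time passes only in rows, so rows that do not move let the fingers close. It gives the time, the measured TCP pose, the force and the opening at its end, in the units of the state.
- read_state(): the state, without advancing time (a new reading comes with each control period).
- get_image(name): name is "scene" or "top" or "wrist"; returns a dict with "image" (384x512x3 uint8, red, green, blue), "mtx" (3x3 intrinsics, pixels), "k1" (the pictures are not rectified: a ray, as slopes to the right and down, at radius r is drawn at 1 + k1 r^2 times it, then the intrinsics apply), "extrinsics" (4x4, takes a point from camera to world coordinates). Camera axes: x right, y up, looking along -z (the intrinsics and any distortion apply to the point x, -y, -z); pixel columns grow to the right and rows downward; lengths in mm; the calibration is good to about 2 mm. A picture is of the moment at which its call begins. There is no depth.
- job_done(): hands the job in, once; it reports no verdict.
The state is a dict: "clock": time; "joints": joint angles; "joint_vel": joint speeds; "joint_efforts": joint torques, N m; "position": TCP position; "ee_rot": TCP orientation; "contact_force": force on the tool from outside, world axes, zero at the start; "wrist_torque": the same for the moment, N m; "gripper_width": finger opening in mm.
Only numpy, scipy, OpenCV 4.12 (cv2) and the standard library are available. Lean on these libraries where they do the work, as an engineer would, in place of code of your own. Each camera call takes 0.05 s, during which the arm holds its last target. There are 200 camera calls.

## Task

Pack the vial rack: first set it down gently in the middle of the flat, unfolded grey carrier, lengthways along the floor. Then fold the carrier up round it: raise both short end walls fully upright, and after them both long side walls, whose corner lips close round the ends. Do not knock the tape roll, the test cell or the white jar.

Things in the scene. Friction and masses are not known exactly. Their poses are not given: they have to be found in the camera images.
- carrier: Grey plastic fold-up carrier, fixed on the worktop, turned up to 0.5 rad; floor 104 x 144 mm (long along its y) with four hinged walls 58 mm high. Origin on the worktop under the floor's middle; floor top 20 mm up. Hinge lines 17 mm up at x = -52 mm (near side), +52 (far side), y = +72 (left end), -72 (right end) in its axes. Corner lips on the side walls close round the outside of the end walls
- rack_center (a point): Centre (18.5 mm above its foot) of the white vial rack: 60 mm wide along its x, 100 mm long along its y, 37 mm high, 0.1 kg, loose on the worktop left of the carrier, at one of two places (the tape roll lies at the other). Grasp it across the 60 mm width: the sides are open between the 6 mm floor plate and the 3 mm top plate.
- end_left (a joint): The left end wall. 0 = lying flat outward, level with the carrier floor; 1.571 = upright, where it meets its stop. The hinge is stiff: the wall stays at any angle it is left at and takes 1 to 2 N at its rim to move. It starts at 0.1 to 0.5.
- end_left_rim (a point): Middle of the round rim bar (10 mm thick, 98 mm long) on the free edge of the left end wall, 58 mm from the hinge line. Between bar and wall is a hand-hole 28 mm wide and 72 mm long, so one finger fits inside the bar and one outside; the bar can turn between the fingers as the wall rises. Site y axis: along the bar and hinge; -x axis: from hinge to bar.
- end_right (a joint): The right end wall. 0 = lying flat outward, level with the carrier floor; 1.571 = upright, where it meets its stop. The hinge is stiff: the wall stays at any angle it is left at and takes 1 to 2 N at its rim to move. It starts at 0.1 to 0.5.
- end_right_rim (a point): Middle of the round rim bar (10 mm thick, 98 mm long) on the free edge of the right end wall, 58 mm from the hinge line. Between bar and wall is a hand-hole 28 mm wide and 72 mm long, so one finger fits inside the bar and one outside; the bar can turn between the fingers as the wall rises. Site y axis: along the bar and hinge; -x axis: from hinge to bar.
- side_near (a joint): The near side wall. 0 = lying flat outward, level with the carrier floor; 1.571 = upright, where it meets its stop. The hinge is stiff: the wall stays at any angle it is left at and takes 1 to 2 N at its rim to move. It starts at 0.1 to 0.5.
- side_near_rim (a point): Middle of the round rim bar (10 mm thick, 138 mm long) on the free edge of the near side wall, 58 mm from the hinge line. Between bar and wall is a hand-hole 28 mm wide and 112 mm long, so one finger fits inside the bar and one outside; the bar can turn between the fingers as the wall rises. Site y axis: along the bar and hinge; -x axis: from hinge to bar.
- side_far (a joint): The far side wall. 0 = lying flat outward, level with the carrier floor; 1.571 = upright, where it meets its stop. The hinge is stiff: the wall stays at any angle it is left at and takes 1 to 2 N at its rim to move. It starts at 0.1 to 0.5.
- side_far_rim (a point): Middle of the round rim bar (10 mm thick, 138 mm long) on the free edge of the far side wall, 58 mm from the hinge line. Between bar and wall is a hand-hole 28 mm wide and 112 mm long, so one finger fits inside the bar and one outside; the bar can turn between the fingers as the wall rises. Site y axis: along the bar and hinge; -x axis: from hinge to bar.
- tape_roll: Roll of tape lying flat, 106 mm across, 25 mm high; origin under its middle. Bystander: leave it alone.
- test_cell: Black test cell with a red cap, 69 mm across, 83 mm high, standing behind the carrier to the right; origin under its middle. Bystander: leave it alone.
- white_jar: White jar, 68 mm across, 85 mm high, standing behind the carrier to the left; origin under its middle. Bystander: leave it alone.
Things that resemble listed ones, but are neither listed nor needed, are in the scene too. What is shaped like the part that bears rack_center but black is not meant.

How it is judged:
By the outcome, as a careful person would: the job done as asked, in the order asked, and still so for the second after the job is handed in, with the robot touching nothing.
It also fails if it takes over 72 s, if anything falls off the work surface, if the arm or the gripper's body presses on something with over 40 N, if the wrist force passes 120 N, or if a joint passes its speed limit or range.

## Working session

There is one attempt and no reset: what is moved stays moved. The work goes in short steps, Python scripts to look and compute and a tool call to move; the robot and the scene stay as the last step left them, time stands still between calls to the robot, and variables do not carry over. Pictures are saved under pics/ and viewed, about 8 in all and at most 12, crops included, and the job is handed in when it is done.

Besides the shell and the picture viewer there is one more tool, called after "Request:" as a command line: name --pt "numbers of a row" for each row, then --argument value for the rest. servo_tool: Moves the arm, as the interface text tells. Its arguments: {"type":"object","properties":{"rows":{"type":"array","items":{"type":"array","items":{"type":"number"}}}},"required":["rows"]}

```bash
ls; mkdir -p pics; python3 - <<'E'
from bench import *
import cv2
for n in("scene","top"):
    d=get_image(n); cv2.imwrite(f"pics/{n}0.png",d["image"][:,:,::-1]); print(n,d["mtx"].round(1).tolist(),d["k1"],d["extrinsics"].round(3).tolist())
print(read_state())
E
```

```text
pics
scene [[461.3, 0.0, 256.0], [0.0, 461.3, 184.9], [0.0, 0.0, 1.0]] -0.05572220440171162 [[-0.816, 0.409, -0.408, -2.759], [-0.578, -0.559, 0.595, 704.675], [0.015, 0.721, 0.693, 1008.757], [0.0, 0.0, 0.0, 1.0]]
top [[380.5, 0.0, 261.3], [0.0, 380.5, 183.3], [0.0, 0.0, 1.0]] -0.09180906817828294 [[0.025, 0.993, -0.111, 442.828], [-1.0, 0.025, -0.004, -133.722], [-0.001, 0.111, 0.994, 1066.715], [0.0, 0.0, 0.0, 1.0]]
{'clock': 0.1, 'joints': array([-1.02443715e+00,  3.85490906e-01,  6.73866473e-03, -3.82900160e-04,
       -1.19400735e+00, -2.58602641e-01]), 'joint_vel': array([ 0.00029359, -0.00256948,  0.00365311,  0.00110557, -0.00022389,
        0.00114738]), 'joint_efforts': array([-5.57683215e-04, -3.93319845e+01,  1.88928777e+01,  4.19793516e+00,
       -2.60190034e-03,  1.06980856e-06]), 'position': array([ 177.23683814, -598.8163826 ,  241.32257201]), 'ee_rot': array([-1.43312420e-01,  9.89676995e-01,  9.72895581e-04, -2.20776343e-04]), 'contact_force': array([ 0.25549519, -0.28637556, -0.48897315]), 'wrist_torque': array([-0.00726438, -0.00551709, -0.02057555]), 'gripper_width': 85.11890838291721}
```

View pics/top0.png

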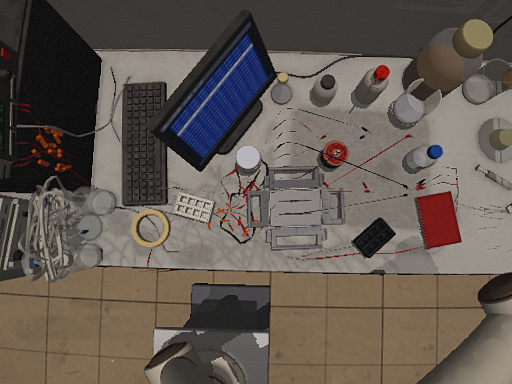

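View pics/scene0.png

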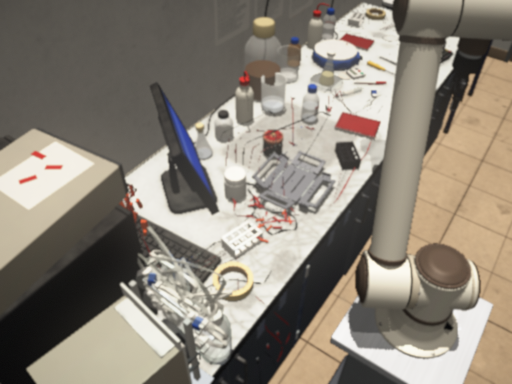

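The top view shows the white rack at (193,207), its black lookalike at (373,238), the keyboard at (145,145), tape roll at (151,228), carrier at (297,208), jar at (248,160) and test cell at (334,153). Only the white rack at (193,207) fits the description, so I'll check it in a close crop.

```bash
cat > h.py <<'E'
import numpy as np, cv2
from bench import *
from scipy.spatial.transform import Rotation as R
def ray(d,uv):
    uv=np.atleast_2d(np.array(uv,float)); K=d["mtx"]
    p=(uv-K[:2,2])/[K[0,0],K[1,1]]
    q=p.copy()
    for _ in range(30): q=p/(1+d["k1"]*(q**2).sum(1,keepdims=True))
    v=np.c_[q[:,0],-q[:,1],-np.ones(len(q))]@d["extrinsics"][:3,:3].T
    return d["extrinsics"][:3,3],v
def onz(d,uv,z):
    o,v=ray(d,uv); return o+v*((z-o[2])/v[:,2])[:,None]
def proj(d,P):
    E=d["extrinsics"]; c=(np.atleast_2d(P)-E[:3,3])@E[:3,:3]
    q=np.c_[c[:,0],-c[:,1]]/-c[:,2:]
    q=q*(1+d["k1"]*(q**2).sum(1,keepdims=True)); K=d["mtx"]
    return q*[K[0,0],K[1,1]]+K[:2,2]
def two(d1,u1,d2,u2):
    o1,v1=ray(d1,u1);o2,v2=ray(d2,u2);v1=v1[0];v2=v2[0]
    s=np.linalg.lstsq(np.c_[v1,-v2],o2-o1,rcond=None)[0]
    a=o1+s[0]*v1;b=o2+s[1]*v2
    return (a+b)/2,np.linalg.norm(a-b)
E
python3 - <<'E'
from h import *
d=get_image("top");im=d["image"]
c=cv2.resize(im[140:260,130:350],None,fx=3.6,fy=3.6,interpolation=cv2.INTER_CUBIC)
cv2.imwrite("pics/crop1.png",c[:,:,::-1])
s=get_image("scene");c=cv2.resize(s["image"][130:270,200:350],None,fx=4,fy=4,interpolation=cv2.INTER_CUBIC)
cv2.imwrite("pics/crop2.png",c[:,:,::-1])
np.savez("v0.npz",top=im,scene=s["image"])
print(im[207,175:215].tolist()); print(onz(d,[[193,207]],37))
hsv=cv2.cvtColor(im,cv2.COLOR_RGB2HSV); print(hsv[207,165:235].tolist())
E
```

```text
[[182, 171, 159], [190, 184, 169], [175, 172, 160], [84, 81, 76], [87, 80, 74], [152, 142, 133], [163, 155, 144], [190, 181, 168], [122, 119, 110], [187, 176, 162], [195, 193, 184], [105, 101, 93], [70, 65, 61], [113, 105, 99], [148, 138, 128], [169, 160, 151], [173, 164, 152], [178, 169, 158], [187, 180, 167], [187, 178, 166], [187, 181, 166], [187, 183, 170], [187, 181, 169], [186, 182, 173], [182, 176, 164], [133, 129, 118], [173, 165, 152], [189, 186, 177], [77, 72, 66], [171, 160, 149], [158, 146, 135], [184, 178, 164], [181, 176, 163], [183, 178, 167], [183, 171, 158], [186, 180, 165], [175, 164, 154], [148, 138, 130], [47, 44, 41], [67, 63, 60]]
[[488.97525649  53.56636789  37.        ]]
[[20, 25, 152], [18, 25, 152], [16, 25, 152], [17, 23, 152], [20, 26, 149], [17, 24, 147], [16, 25, 150], [18, 23, 142], [17, 26, 136], [17, 31, 158], [16, 32, 182], [21, 28, 190], [24, 22, 175], [19, 24, 84], [14, 38, 87], [14, 32, 152], [17, 30, 163], [18, 30, 190], [23, 25, 122], [17, 34, 187], [25, 14, 195], [20, 29, 105], [13, 33, 70], [13, 32, 113], [15, 34, 148], [15, 27, 169], [17, 31, 173], [17, 29, 178], [20, 27, 187], [17, 29, 187], [21, 29, 187], [23, 23, 187], [20, 25, 187], [21, 18, 186], [20, 25, 182], [22, 29, 133], [19, 31, 173], [23, 16, 189], [16, 36, 77], [15, 33, 171], [14, 37, 158], [21, 28, 184], [22, 25, 181], [21, 22, 183], [16, 35, 183], [21, 29, 186], [14, 31, 175], [13, 31, 148], [15, 33, 47], [13, 27, 67], [20, 23, 133], [15, 21, 147], [20, 22, 141], [12, 29, 132], [23, 17, 138], [16, 20, 138], [18, 18, 138], [27, 19, 136], [18, 18, 138], [18, 22, 142], [21, 26, 140], [20, 22, 137], [30, 11, 135], [19, 21, 134], [8, 198, 167], [8, 197, 168], [9, 34, 127], [1, 102, 110], [1, 159, 119], [3, 82, 115]]
```

View pics/crop1.png

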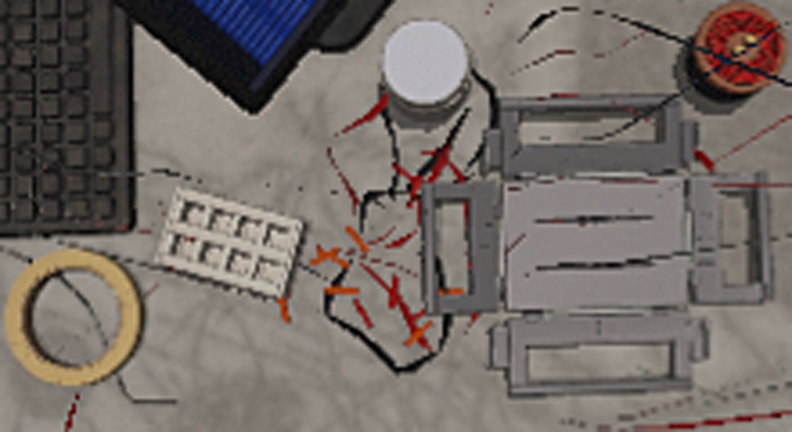

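View pics/crop2.png

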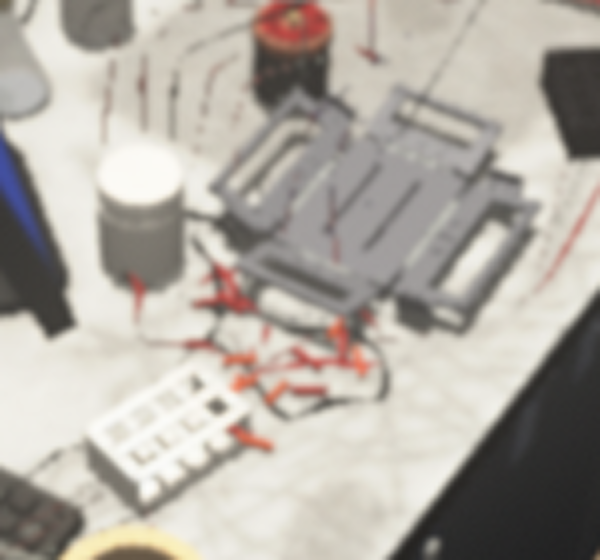

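The crop confirms the white rack (crop1 corners (178,186),(304,219),(287,300),(158,266)); carrier floor corners are at (505,178),(690,178),(686,305),(505,311), nearly square to the base axes.

```bash
python3 - <<'E'
from h import *
d=get_image("top");s=get_image("scene")
T=lambda L:(np.array(L)+.5)/3.6-.5+[130,140]
S=lambda L:(np.array(L)+.5)/4-.5+[200,130]
im=d["image"]; hsv=cv2.cvtColor(im,cv2.COLOR_RGB2HSV)
m=(hsv[...,2]>158).astype(np.uint8); roi=np.zeros_like(m); roi[185:230,170:220]=1
m=cv2.morphologyEx(m*roi,cv2.MORPH_CLOSE,np.ones((5,5)))
cs=max(cv2.findContours(m,0,1)[0],key=cv2.contourArea)
P=onz(d,cs[:,0,:],37)[:,:2].astype(np.float32)
print("rack mask",cv2.minAreaRect(P))
r=onz(d,T([(178,186),(304,219),(287,300),(158,266)]),37); print("rack man",r.round(0).tolist(),r.mean(0))
f=onz(d,T([(505,178),(690,178),(686,305),(505,311)]),20); print("floor",f.round(0).tolist(),f.mean(0))
for n,a,b in(("left",(430,247),(298,290)),("right",(765,240),(449,110)),("far",(592,102),(255,140)),("near",(600,388),(500,265))):
    print(n,*two(d,T([a]),s,S([b])))
for n,a,b in(("jar",(425,62),85),("cell",(740,50),83),("tape",(73,318),25)): print(n,onz(d,T([a]),b))
w=get_image("wrist");print(w["mtx"].tolist(),w["k1"]);E=w["extrinsics"];st=read_state()
Rt=R.from_quat(st["ee_rot"]).as_matrix();print("cam in tool",(Rt.T@(E[:3,3]-st["position"])).round(1),(Rt.T@E[:3,:3]).round(3).tolist(),Rt.round(3).tolist())
E
```

```text
rack mask ((480.79974365234375, 51.19395446777344), (108.7497329711914, 75.57250213623047), 75.85362243652344)
rack man [[531.0, 94.0, 37.0], [508.0, -3.0, 37.0], [447.0, 7.0, 37.0], [470.0, 106.0, 37.0]] [488.95591071  50.96681326  37.        ]
floor [[545.0, -154.0, 20.0], [548.0, -297.0, 20.0], [451.0, -294.0, 20.0], [443.0, -157.0, 20.0]] [ 496.84500612 -225.48272935   20.        ]
left [487.42395994 -99.96116685  37.44539865] 4.954918493440588
right [ 502.25620681 -352.51002262   29.11283675] 1.754716688413203
far [ 603.38121789 -218.19330077   38.77642662] 1.8090596574367175
near [ 386.2481969  -230.4148484    16.89640679] 0.9939399612331752
jar [[621.72258124 -92.88601654  85.        ]]
cell [[ 637.05430042 -322.93521019   83.        ]]
tape [[428.61667556 172.49161331  25.        ]]
[[266.0747225452098, 0.0, 254.49552528542745], [0.0, 266.0747225452098, 188.00850901397337], [0.0, 0.0, 1.0]] -0.044570326473024974
cam in tool [  81.2   -1.  -131.3] [[-0.001, 0.951, 0.31], [1.0, 0.001, -0.0], [-0.0, 0.31, -0.951]] [[-0.959, -0.284, -0.0], [-0.284, 0.959, 0.001], [0.0, 0.001, -1.0]]
```

Rack at about (489,51), yaw -0.23; carrier about (497,-225), yaw +0.06 (rims and floor agree; sizes match). I'll move to a wrist-camera viewpoint over both.

Request:
servo_tool --pt "1 0 0 0 0 0 -8.59" --pt "1 0 0 0 0 0 -8.59" --pt "1 0 0 0 0 0 -8.59" --pt "1 0 0 0 0 0 -8.59" --pt "1 0 0 0 0 0 -8.59" --pt "1 0 0 0 0 0 -8.59" --pt "1 0 0 0 0 0 -8.59" --pt "1 -2 -0.8 0 0 0 0" --pt "1 -4.4 -1.6 0 0 0 0" --pt "1 -4.4 -1.6 0 0 0 0" --pt "1 -4.4 -1.6 0 0 0 0" --pt "1 -4.4 -1.6 0 0 0 0"

```text
clock: 1.55
position: [293.4, -423.7, 242.4]
ee_rot: [-0.62, 0.785, -0.0, 0.0]
contact_force: [1.6, 0.8, -0.0]
gripper_width: 85.5
```

Request:
servo_tool --pt "1 -4.4 -1.6 0 0 0 0" --pt "1 -4.4 -1.6 0 0 0 0" --pt "1 -4.4 -1.6 0 0 0 0" --pt "1 -4.4 -1.6 0 0 0 0" --pt "1 -4.4 -1.6 0 0 0 0" --pt "1 -4.4 -1.6 0 0 0 0" --pt "1 -4 -1.5 0 0 0 0" --pt "1 -2 -0.8 0 0 0 0" --pt "1 0 0 0 0 0 0" --pt "1 0 0 0 0 0 0"

```text
clock: 2.55
position: [483.4, -137.4, 242.1]
ee_rot: [-0.62, 0.784, 0.0, -0.0]
contact_force: [-0.8, 0.2, -0.8]
gripper_width: 85.4
```

```bash
python3 - <<'E'
from h import *
w=get_image("wrist");cv2.imwrite("pics/w1.png",cv2.resize(w["image"],(800,600),interpolation=cv2.INTER_CUBIC)[:,:,::-1])
np.savez("w1.npz",**w); st=read_state();print(st["clock"],st["position"],R.from_quat(st["ee_rot"]).as_matrix().round(4).tolist())
E
```

```text
2.6 [ 483.05517979 -137.92617     242.21851843] [[-0.2316, -0.9728, -0.0006], [-0.9728, 0.2316, 0.0], [0.0001, 0.0005, -1.0]]
```

View pics/w1.png

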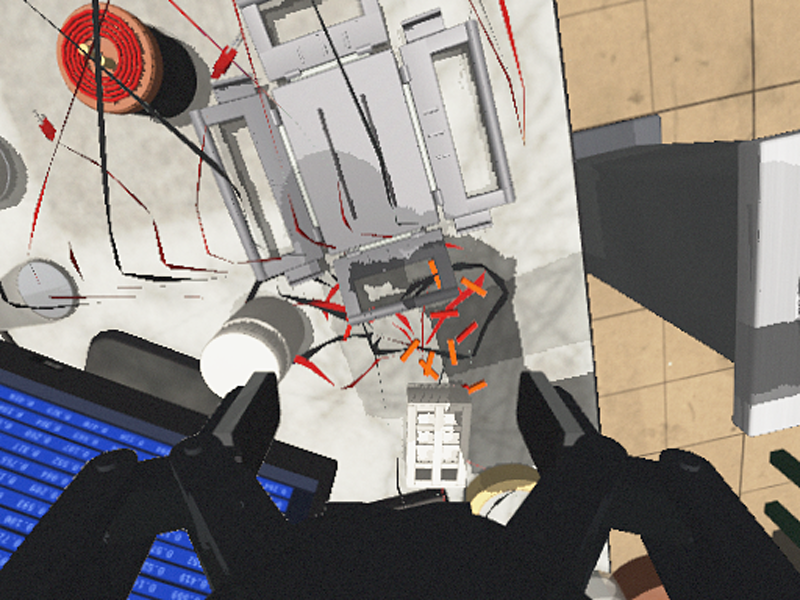

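The wrist view shows rack top corners about (408,403),(470,403),(466,488),(408,484), carrier floor corners about (281,82),(388,55),(440,228),(330,258), and the rims: far (197,115)-(265,280), near (475,25)-(513,200), left (355,325)-(460,292).

```bash
python3 - <<'E'
from h import *
w=dict(np.load("w1.npz")); d=get_image("top")
W=lambda L:(np.array(L)+.5)/1.5625-.5
T=lambda L:(np.array(L)+.5)/3.6-.5+[130,140]
r=onz(w,W([(408,403),(470,403),(466,488),(408,484)]),37); print("rack",r.round(1).tolist(),r.mean(0).round(1))
hsv=cv2.cvtColor(w["image"],cv2.COLOR_RGB2HSV); m=((hsv[...,2]>200)&(hsv[...,1]<40)).astype(np.uint8)
roi=np.zeros_like(m); roi[252:318,256:304]=1
m=cv2.morphologyEx(m*roi,cv2.MORPH_CLOSE,np.ones((9,9)));cs=max(cv2.findContours(m,0,1)[0],key=cv2.contourArea)
print(cv2.minAreaRect(onz(w,cs[:,0,:],37)[:,:2].astype(np.float32)), cv2.boundingRect(cs))
f=onz(w,W([(281,82),(388,55),(440,228),(330,258)]),20); print("floor",f.round(1).tolist(),f.mean(0).round(1))
for n,a,b in(("left",(430,247),(408,308)),("far",(592,102),(229,197)),("near",(600,388),(496,112))):
    print(n,*two(d,T([a]),w,W([b])))
# crop of carrier in wrist image, and rack
c=cv2.resize(w["image"][0:215,115:335],None,fx=2.75,fy=2.75,interpolation=cv2.INTER_CUBIC);cv2.imwrite("pics/w1c.png",c[:,:,::-1]);print(c.shape)
E
```

```text
rack [[504.4, -3.0, 37.0], [448.0, 10.7, 37.0], [469.4, 108.8, 37.0], [525.6, 89.8, 37.0]] [486.8  51.6  37. ]
((488.3580322265625, 55.269874572753906), (115.23853302001953, 72.35562896728516), 76.75222778320312) (256, 255, 47, 63)
floor [[538.4, -293.6, 20.0], [453.1, -292.4, 20.0], [441.5, -153.2, 20.0], [540.0, -149.8, 20.0]] [ 493.3 -222.2   20. ]
left [485.90589486 -99.04049823  47.94937499] 6.464256891766658
far [ 604.06949705 -219.63961857   29.70117914] 0.5709265021461644
near [ 388.00981631 -229.33819368   52.48580127] 4.9659976891674535
(591, 605, 3)
```

View pics/w1c.png

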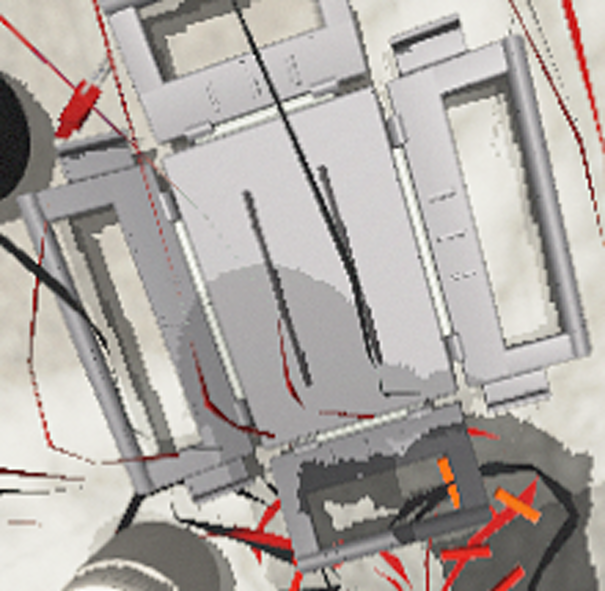

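Crop: hinge strips at far (178,215)-(242,385), near (400,150)-(445,335), right (210,130)-(340,90), left (290,440)-(435,400); rim bars far (30,198)-(145,488), near (515,42)-(582,350), left (300,568)-(488,515).

```bash
python3 - <<'E'
from h import *
w=dict(np.load("w1.npz")); C=lambda L:(np.array(L)+.5)/2.75-.5+[115,0]
H={k:onz(w,C(v),18)[:,:2] for k,v in dict(far=[(178,215),(242,385)],near=[(400,150),(445,335)],right=[(210,130),(340,90)],left=[(290,440),(435,400)]).items()}
for k,v in H.items():
    e=v[1]-v[0]; print(k,v.round(1).tolist(),"ang",np.degrees(np.arctan2(e[1],e[0])).round(1))
for b,d0 in((3.3,0),):
    b=np.radians(b);X=np.array([np.cos(b),np.sin(b)]);Y=np.array([-X[1],X[0]])
    s={k:(v.mean(0)@X,v.mean(0)@Y) for k,v in H.items()}
    print("width",s["far"][0]-s["near"][0],"len",s["left"][1]-s["right"][1])
    c=X*(s["far"][0]+s["near"][0])/2+Y*(s["left"][1]+s["right"][1])/2;print("centre",c)
# rims: ray meets circle of 58 round hinge
rim=dict(far=([(30,198),(145,488)],X,52),near=([(515,42),(582,350)],-X,52),left=([(300,568),(488,515)],Y,72))
for k,(p,dr,h) in rim.items():
    o,v=ray(w,[C(p).mean(0)]);v=v[0]
    for a in np.arange(0,.7,.05):
        q=o+v*((17+58*np.sin(a)-o[2])/v[2]); off=(q[:2]-c)@dr-h-58*np.cos(a)
        print(k,round(a,2),round(off,1),q.round(0)[:2],end=";")
    print()
E
```

```text
far [[548.1, -266.0], [541.7, -185.1]] ang 94.5
near [[443.9, -268.7], [441.2, -185.4]] ang 91.8
right [[523.5, -296.4], [463.8, -298.3]] ang -178.2
left [[526.3, -153.5], [452.4, -156.3]] ang -177.9
width 102.24492234272395 len 142.4489628431173
centre [ 493.70651147 -226.0052712 ]
far 0.0 4.9 [ 609. -222.];far 0.05 3.8 [ 607. -222.];far 0.1 2.8 [ 606. -222.];far 0.15 2.0 [ 605. -222.];far 0.2 1.4 [ 604. -222.];far 0.25 0.9 [ 603. -222.];far 0.3 0.5 [ 602. -222.];far 0.35 0.3 [ 600. -222.];far 0.4 0.3 [ 599. -221.];far 0.45 0.4 [ 598. -221.];far 0.5 0.7 [ 597. -221.];far 0.55 1.2 [ 596. -221.];far 0.6 1.8 [ 595. -221.];far 0.65 2.5 [ 594. -221.];
near 0.0 1.4 [ 383. -235.];near 0.05 0.8 [ 383. -235.];near 0.1 0.4 [ 384. -235.];near 0.15 0.1 [ 385. -235.];near 0.2 -0.1 [ 385. -234.];near 0.25 -0.1 [ 386. -234.];near 0.3 0.0 [ 387. -234.];near 0.35 0.3 [ 387. -234.];near 0.4 0.8 [ 388. -234.];near 0.45 1.4 [ 388. -234.];near 0.5 2.1 [ 389. -234.];near 0.55 3.0 [ 390. -233.];near 0.6 4.0 [ 390. -233.];near 0.65 5.1 [ 391. -233.];
left 0.0 6.8 [488. -89.];left 0.05 5.8 [488. -90.];left 0.1 5.0 [488. -91.];left 0.15 4.4 [488. -92.];left 0.2 3.9 [488. -93.];left 0.25 3.5 [487. -94.];left 0.3 3.3 [487. -95.];left 0.35 3.3 [487. -96.];left 0.4 3.4 [487. -97.];left 0.45 3.7 [487. -98.];left 0.5 4.1 [487. -99.];left 0.55 4.7 [ 486. -100.];left 0.6 5.4 [ 486. -101.];left 0.65 6.2 [ 486. -102.];
```

```bash
python3 - <<'E'
from h import *
w=dict(np.load("w1.npz")); d=get_image("top"); s=get_image("scene")
W=lambda L:(np.array(L)+.5)/1.5625-.5
T=lambda L:(np.array(L)+.5)/3.6-.5+[130,140]
print(two(d,T([(252,112)]),w,W([(337,460)])), two(d,T([(252,112)]),s,[(216,210)]))
E
```

```text
(array([586.35465802,  39.15789188,  43.42011063]), np.float64(3.030139230766922)) (array([587.73868495,  37.36039462,  57.93138453]), np.float64(4.533943961207248))
```

Request:
servo_tool --pt "1 -2.0 0.4 0 0 0 0" --pt "1 -3.7 0.8 0 0 0 0" --pt "1 -4.0 0.9 0 0 0 0" --pt "1 -4.0 0.9 0 0 0 0" --pt "1 -3.5 0.7 0 0 0 0" --pt "1 -1.4 0.3 0 0 0 0" --pt "1 0 0 2 0 0 0.5" --pt "1 0 0 3 0 0 0" --pt "1 0 0 2 0 0 0" --pt "1 0 0 0 0 0 0"

```text
clock: 3.75
position: [485.7, 50.9, 169.7]
ee_rot: [-0.616, 0.788, 0.001, -0.003]
contact_force: [-0.1, -0.3, -0.2]
gripper_width: 85.4
```

Request:
servo_tool --pt "1 0 -0.1 3 0 0 0" --pt "1 0 -0.1 3.5 0 0 0" --pt "1 0 0 3.5 0 0 0" --pt "1 0 0 3 0 0 0" --pt "1 0 0 2 0 0 0" --pt "1 0 0 1 0 0 0" --pt "1 0 0 0 0 0 0" --pt "1 0 0 0 0 0 0"

```text
clock: 4.55
position: [490.8, 52.3, 13.5]
ee_rot: [-0.616, 0.787, -0.0, 0.001]
contact_force: [1.0, 0.8, 0.8]
gripper_width: 85.3
```

Request:
servo_tool --pt "0 0 0 0 0 0 0" --pt "0 0 0 0 0 0 0" --pt "0 0 0 0 0 0 0" --pt "0 0 0 0 0 0 0" --pt "0 0 0 0 0 0 0" --pt "0 0 0 0 0 0 0"

```text
clock: 5.15
position: [490.2, 52.4, 13.9]
ee_rot: [-0.617, 0.787, -0.0, 0.001]
contact_force: [-2.0, -0.3, 6.1]
gripper_width: 58.5
```

Request:
servo_tool --pt "0 0 0 -1.5 0 0 0" --pt "0 0 0 -3.5 0 0 0" --pt "0 0 0 -3.5 0 0 -5.6" --pt "0 0 0 -2.5 0 0 -5.5" --pt "0 0 0 0 0 0 -5.5" --pt "0 2 0.1 0 0 0 0" --pt "0 4 0.1 0 0 0 0" --pt "0 4.5 0.2 0 0 0 0" --pt "0 4.5 0.2 0 0 0 0" --pt "0 4.5 0.2 0 0 0 0" --pt "0 4.2 0.1 0 0 0 0" --pt "0 3 0 0 0 0 0"

```text
clock: 6.35
position: [492.8, -217.3, 122.8]
ee_rot: [0.723, -0.691, 0.0, -0.0]
contact_force: [-0.1, -0.1, -1.5]
gripper_width: 58.3
```

Request:
servo_tool --pt "0 1 0 0 0 0 0" --pt "0 0 0 0 0 0 0" --pt "0 0 0 0 0 0 0"

```text
clock: 6.65
position: [493.5, -224.2, 122.3]
ee_rot: [0.724, -0.69, -0.0, -0.0]
contact_force: [0.1, -0.2, -2.1]
gripper_width: 58.4
```

```bash
python3 - <<'E'
from h import *
w=get_image("wrist");cv2.imwrite("pics/w2.png",cv2.resize(w["image"],(800,600),interpolation=cv2.INTER_CUBIC)[:,:,::-1])
np.savez("w2.npz",**w)
for i in range(4): d=get_image("top"); st=read_state();print(st["clock"],st["position"],st["gripper_width"],st["contact_force"],st["ee_rot"].round(4))
E
```

```text
6.75 [ 493.74301087 -223.7217422   122.4499317 ] 58.414005999178 [ 0.78081485 -0.24499    -0.71803297] [ 7.243e-01 -6.895e-01 -1.000e-04 -1.000e-04]
6.8 [ 493.86891455 -223.7118414   122.4739478 ] 58.251499886052486 [-0.06522277  0.67120499 -0.59843268] [ 7.243e-01 -6.895e-01 -0.000e+00 -1.000e-04]
6.85 [ 493.91470715 -223.77805735  122.4666325 ] 58.10690679387555 [ 0.04440407  0.18379581 -1.00271369] [ 7.243e-01 -6.894e-01 -0.000e+00 -1.000e-04]
6.9 [ 493.94208802 -223.91333044  122.47462437] 58.0165108259386 [-0.2593112  -0.08811006 -1.26731006] [ 7.243e-01 -6.895e-01  0.000e+00 -1.000e-04]
```

View pics/w2.png

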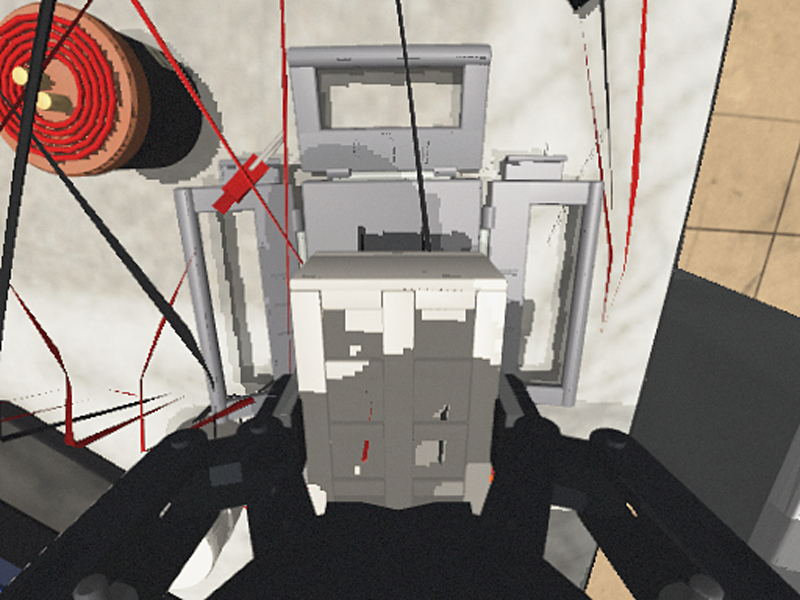

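Rack is held square to the tool; its top front edge runs (290,292)-(505,292), the carrier floor's right edge (303,180)-(484,180), the right hinge strip (330,173)-(468,173), right rim (290,50)-(490,47).

```bash
python3 - <<'E'
from h import *
w=dict(np.load("w2.npz"))
W=lambda L:(np.array(L)+.5)/1.5625-.5
print("rack edge",onz(w,W([(290,292),(505,292)]),145.5).round(1).tolist())
print("rack foot edge",onz(w,W([(318,254),(478,252)]),108.5).round(1).tolist())
print("floor R",onz(w,W([(303,180),(484,180)]),20).round(1).tolist(),"hinge R",onz(w,W([(330,173),(468,173)]),17).round(1).tolist())
print("side hinges",onz(w,W([(296,230),(487,218)]),17).round(1).tolist())
b=np.radians(2.5);X=np.array([np.cos(b),np.sin(b)]);Y=np.array([-X[1],X[0]]);c=np.array([494.5,-225])
for k,p,dr,h in(("far",[(183,195),(217,405)],X,52),("near",[(598,185),(569,400)],-X,52),("right",[(292,50),(490,50)],-Y,72)):
    for a in np.arange(0,.6,.1):
        q=onz(w,W(p),17+58*np.sin(a)); print(k,round(a,2),((q[:,:2]-c)@dr-h-58*np.cos(a)).round(1),end=";")
    print()
E
```

```text
rack edge [[523.9, -269.1, 145.5], [465.0, -271.9, 145.5]]
rack foot edge [[523.0, -271.5, 108.5], [466.0, -274.9, 108.5]]
floor R [[547.1, -291.9, 20.0], [448.5, -296.5, 20.0]] hinge R [[532.8, -296.1, 17.0], [457.1, -299.6, 17.0]]
side hinges [[552.3, -263.7, 17.0], [443.9, -275.6, 17.0]]
far 0.0 [8.9 7.6];far 0.1 [6.2 5. ];far 0.2 [4.2 3. ];far 0.3 [2.7 1.6];far 0.4 [1.9 0.8];far 0.5 [1.8 0.7];
near 0.0 [4.  5.8];near 0.1 [1.6 3.3];near 0.2 [-0.3  1.4];near 0.3 [-1.5  0.2];near 0.4 [-2.1 -0.5];near 0.5 [-2.1 -0.5];
right 0.0 [3.7 4. ];right 0.1 [2.7 3. ];right 0.2 [2.3 2.6];right 0.3 [2.5 2.7];right 0.4 [3.2 3.5];right 0.5 [4.6 4.8];
```

Request:
servo_tool --pt "0 0.4 -0.15 0 0 0 0" --pt "0 0 0 2 0 0 0" --pt "0 0 0 3 0 0 0" --pt "0 0 0 2 0 0 0" --pt "0 0 0 1 0 0 0" --pt "0 0 0 0.4 0 0 0" --pt "0 0 0 0 0 0 0" --pt "0 0 0 0 0 0 0"

```text
clock: 7.7
position: [496.4, -229.1, 39.3]
ee_rot: [0.724, -0.69, 0.001, -0.001]
contact_force: [-0.4, -0.3, -0.4]
gripper_width: 57.8
```

Request:
servo_tool --pt "0 0 0 0.1 0 0 0" --pt "0 0 0 0.1 0 0 0" --pt "0 0 0 0 0 0 0"

```text
clock: 8.0
position: [495.6, -228.9, 36.7]
ee_rot: [0.724, -0.69, 0.0, -0.0]
contact_force: [0.6, 0.3, -0.9]
gripper_width: 58.0
```

Request:
servo_tool --pt "0 0 0 0.1 0 0 0" --pt "0 0 0 0.05 0 0 0" --pt "0 0 0 0 0 0 0"

```text
clock: 8.3
position: [495.4, -228.9, 34.7]
ee_rot: [0.724, -0.69, -0.0, 0.0]
contact_force: [-0.5, -0.3, -0.3]
gripper_width: 58.3
```

Request:
servo_tool --pt "0 0 0 0.1 0 0 0" --pt "0 0 0 0 0 0 0" --pt "0 0 0 0 0 0 0"

```text
clock: 8.6
position: [495.6, -229.0, 34.0]
ee_rot: [0.724, -0.69, 0.0, -0.0]
contact_force: [-0.4, 0.5, 1.3]
gripper_width: 58.0
```

Request:
servo_tool --pt "0 0 0 0.05 0 0 0" --pt "0 0 0 0.05 0 0 0" --pt "0 0 0 0 0 0 0"

```text
clock: 8.9
position: [495.6, -229.0, 33.9]
ee_rot: [0.724, -0.69, 0.0, -0.0]
contact_force: [-3.5, 1.4, 7.8]
gripper_width: 57.7
```

Request:
servo_tool --pt "0.84 0 0 0 0 0 0" --pt "0.84 0 0 0 0 0 0" --pt "0.84 0 0 0 0 0 0" --pt "0.84 0 0 -1 0 0 0" --pt "0.84 0 0 -2.5 0 0 0" --pt "0.84 0 0 -4 0 0 0" --pt "0.84 0 0 -4.5 0 0 0" --pt "0.84 0 0 -4.5 0 0 0" --pt "0.84 0 0 -3 0 0 0" --pt "0.84 0 0 -1 0 0 0" --pt "0.3 0 0 0 0 0 0"

```text
clock: 10.0
position: [496.0, -228.9, 239.6]
ee_rot: [0.724, -0.69, 0.002, -0.001]
contact_force: [-0.9, -0.2, -0.6]
gripper_width: 58.9
```

```bash
python3 - <<'E'
from h import *
w=get_image("wrist");cv2.imwrite("pics/w3.png",cv2.resize(w["image"],(800,600),interpolation=cv2.INTER_CUBIC)[:,:,::-1])
np.savez("w3.npz",**w);st=read_state();print(st["clock"],st["position"],st["gripper_width"],R.from_quat(st["ee_rot"]).as_matrix().round(3).tolist())
E
```

```text
10.05 [ 495.07925575 -228.66331611  237.59865654] 51.73571808059289 [[0.047, -0.999, 0.0], [-0.999, -0.047, 0.001], [-0.001, -0.0, -1.0]]
```

View pics/w3.png

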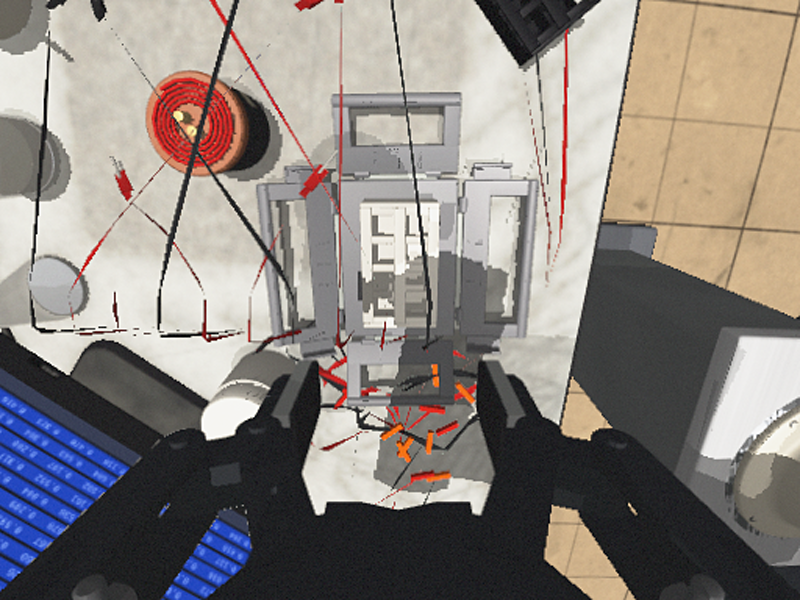

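Rack sits centred on the floor between all four open walls (top about (360,200)-(438,325)). Rims: right (333,98)-(462,97), left (350,403)-(455,400), far (263,183)-(277,335), near (533,182)-(525,335). Now a joint least-squares over all views for the carrier pose and wall angles.

```bash
cat > fit.py <<'E'
from h import *
from scipy.optimize import least_squares
V={k:dict(np.load(k+".npz")) for k in("w1","w2","w3")}; V["top"]=get_image("top")
C=lambda L:(np.array(L)+.5)/2.75-.5+[115,0]
W=lambda L:(np.array(L)+.5)/1.5625-.5
T=lambda L:(np.array(L)+.5)/3.6-.5+[130,140]
O=[("w1","far",1,C([(30,198),(145,488)])),("w1","near",1,C([(515,42),(582,350)])),("w1","left",1,C([(300,568),(488,515)])),
("top","left",1,T([(430,190),(430,310)])),("top","right",1,T([(765,180),(768,295)])),("top","far",1,T([(505,102),(680,98)])),("top","near",1,T([(512,390),(690,385)])),
("w2","far",1,W([(183,195),(210,370)])),("w2","near",1,W([(598,185),(571,395)])),("w2","right",1,W([(292,50),(490,50)])),
("w3","far",1,W([(263,183),(277,335)])),("w3","near",1,W([(533,182),(525,335)])),("w3","right",1,W([(333,98),(462,97)])),("w3","left",1,W([(350,403),(455,400)])),
("w1","far",0,C([(178,215),(242,385)])),("w1","near",0,C([(400,150),(445,335)])),("w1","right",0,C([(210,130),(340,90)])),("w1","left",0,C([(290,440),(435,400)])),("w2","right",0,W([(330,173),(468,173)]))]
N=["left","right","near","far"];D=dict(left=(0,1),right=(0,-1),near=(-1,0),far=(1,0));H=dict(left=72,right=72,near=52,far=52)
def pt(p,n,rim,t):
    b=p[2];M=np.array([[np.cos(b),-np.sin(b)],[np.sin(b),np.cos(b)]]);a=p[3+N.index(n)]
    d=np.array(D[n]);q=d*(H[n]+rim*58*np.cos(a))+t*np.array([-d[1],d[0]])
    return np.r_[p[:2]+M@q,17+rim*58*np.sin(a)]
def res(p):
    r=[]
    for v,n,rim,uv in O:
        q=proj(V[v],[pt(p,n,rim,-40),pt(p,n,rim,40)]);e=q[1]-q[0];e/=np.hypot(*e);nn=np.array([-e[1],e[0]])
        r+=list((uv-q[0])@nn)
    return np.array(r)
if __name__=="__main__":
    s=least_squares(res,[495,-226,.045,.3,.3,.3,.3],loss="soft_l1"); print(s.x.round(3))
    r=res(s.x).reshape(-1,2)
    for o,x in zip(O,r): print(o[0],o[1],o[2],x.round(1),end="; ")
    print(); J=np.linalg.inv(s.jac.T@s.jac); print(np.sqrt(np.diag(J)).round(3))
    for n in N: print(n,pt(s.x,n,1,0).round(1))
E
python3 fit.py
```

```text
[ 4.94640e+02 -2.25924e+02  5.30000e-02  3.88000e-01  2.04000e-01
  2.62000e-01  4.00000e-01]
w1 far 1 [-0.6 -0.2]; w1 near 1 [0.8 0.8]; w1 left 1 [2.5 2.2]; top left 1 [0.2 1. ]; top right 1 [ 0.3 -0.5]; top far 1 [1.6 1.4]; top near 1 [-0.5 -0.4]; w2 far 1 [1.2 2. ]; w2 near 1 [-0.7  0.7]; w2 right 1 [2.5 1.6]; w3 far 1 [-0.4  0.5]; w3 near 1 [-0.8  2.9]; w3 right 1 [0.2 0.2]; w3 left 1 [2.4 0.8]; w1 far 0 [-0.4 -1.9]; w1 near 0 [ 0.9 -0.6]; w1 right 0 [ 0.2 -1. ]; w1 left 0 [-0.9 -0. ]; w2 right 0 [ 0.1 -0.5]; 
[0.454 0.426 0.006 0.099 0.205 0.074 0.154]
left [ 487.9 -100.4   39. ]
right [ 501.5 -354.5   28.8]
near [ 386.8 -231.7   32. ]
far [ 599.9 -220.3   39.6]
```

Request:
servo_tool --pt "0.28 0 0 0 0 0 8.2" --pt "0.28 0 0 0 0 0 8.2" --pt "0.28 0 0 0 0 0 8.2" --pt "0.28 0 0 0 0 0 8.2" --pt "0.28 0 0 0 0 0 8.2" --pt "0.28 0 0 0 0 0 8.2" --pt "0.28 0 0 0 0 0 8.2" --pt "0.28 0 0 0 0 0 8.2" --pt "0.28 0 0 0 0 0 8.2" --pt "0.28 0 0 0 0 0 8.2" --pt "0.28 0 0 0 0 0 7.7"

```text
clock: 11.2
position: [494.4, -228.6, 235.1]
ee_rot: [-0.023, 1.0, 0.001, -0.003]
contact_force: [0.2, -0.1, -0.0]
gripper_width: 23.9
```

Request:
servo_tool --pt "0.28 0 2 0 0 0 0" --pt "0.28 0 4 0 0 0 0" --pt "0.28 0.05 4 0 0 0 0" --pt "0.28 0 2.85 0 0 0 0" --pt "0.28 0 0 2.5 0 0 0" --pt "0.28 0 0 4.5 0 0 0" --pt "0.28 0 0 4.5 0 0 0" --pt "0.28 0 0 2.8 0 0 0" --pt "0.28 0 0 0 0 0 0" --pt "0.28 0 0 0 0 0 0"

```text
clock: 12.2
position: [487.8, -100.8, 94.0]
ee_rot: [-0.027, 1.0, -0.0, -0.002]
contact_force: [0.5, -0.0, 0.1]
gripper_width: 23.8
```

```bash
python3 - <<'E'
from h import *
w=get_image("wrist");cv2.imwrite("pics/w4.png",cv2.resize(w["image"],(800,600),interpolation=cv2.INTER_CUBIC)[:,:,::-1])
np.savez("w4.npz",**w);st=read_state();print(st["clock"],st["position"],st["gripper_width"],st["joints"].round(2),R.from_quat(st["ee_rot"]).as_matrix().round(3).tolist())
E
```

```text
12.25 [ 488.81931035 -100.67837648   95.24693021] 23.843031396403273 [ 0.12  0.34 -0.49  0.   -0.74 -1.64] [[-0.999, -0.053, 0.0], [-0.053, 0.999, -0.0], [-0.0, -0.0, -1.0]]
```

View pics/w4.png

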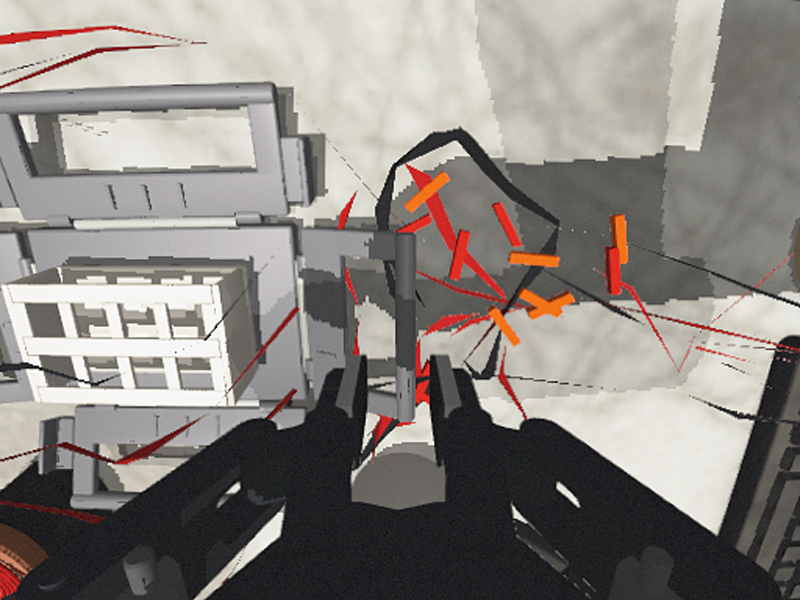

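The left rim bar is a vertical strip at columns 398-413, rows 235-420, just right of the mid-plane between the fingers (362 and 437): a shift of about 3 mm outward is needed.

```bash
cat > fit2.py <<'E'
import fit
from fit import *
V["w4"]=dict(np.load("w4.npz"))
fit.O+= [("w4","left",1,W([(405,240),(405,415)])),("w4","near",1,W([(20,100),(265,90)])),("w4","near",0,W([(60,222),(240,217)])),("w4","left",0,W([(303,250),(306,380)]))]
E
python3 - <<'E'
from fit2 import *
s=least_squares(res,[495,-226,.045,.3,.3,.3,.3],loss="soft_l1");print(s.x.round(3),res(s.x)[-8:].round(1));np.save("p.npy",s.x)
for n in N: print(n,pt(s.x,n,1,0).round(1))
for z in(28,38,48): print(z,onz(V["w4"],W([(405,240),(405,328),(405,415)]),z).round(1).tolist())
E
```

```text
[ 4.93972e+02 -2.25742e+02  5.60000e-02  3.27000e-01  1.97000e-01
  2.06000e-01  3.86000e-01] [ 0.3  0.5  0.4  1.1 -0.   1.7  4.1 -0.7]
left [486.9 -99.   35.6]
right [ 501.2 -354.4   28.4]
near [ 385.4 -231.8   28.9]
far [ 599.5 -219.8   38.8]
28 [[443.7, -101.1, 28.0], [489.2, -98.5, 28.0], [541.1, -95.5, 28.0]]
38 [[441.8, -101.4, 38.0], [485.0, -98.9, 38.0], [534.3, -96.0, 38.0]]
48 [[440.0, -101.6, 48.0], [480.9, -99.3, 48.0], [527.6, -96.5, 48.0]]
```

Request:
servo_tool --pt "0.28 0 0.2 1 0 0 0" --pt "0.28 0 0 2 0 0 0" --pt "0.28 0 0 2 0 0 0" --pt "0.28 0 0 1 0 0 0" --pt "0.28 0 0 0.6 0 0 0" --pt "0.28 0 0 0 0 0 0" --pt "0.28 0 0 0 0 0 0"

```text
clock: 13.0
position: [488.7, -98.5, 29.4]
ee_rot: [-0.026, 1.0, -0.0, 0.001]
contact_force: [0.9, -0.6, 0.1]
gripper_width: 23.9
```

Request:
servo_tool --pt "0 0 0 0 0 0 0" --pt "0 0 0 0 0 0 0" --pt "0 0 0 0 0 0 0"

```text
clock: 13.3
position: [488.8, -97.5, 29.7]
ee_rot: [-0.027, 1.0, 0.001, 0.001]
contact_force: [-1.0, 7.4, 1.9]
gripper_width: 7.7
```

Request:
servo_tool --pt "0 0 -0.05 -0.28 0 0 0" --pt "0 0 -0.24 -0.56 0 0 0" --pt "0 0 -0.24 -0.56 0 0 0" --pt "0 0 -0.36 -0.5 0 0 0" --pt "0 0 -0.36 -0.5 0 0 0" --pt "0 0 0 0 0 0 0"

```text
clock: 13.9
position: [489.5, -112.4, 53.6]
ee_rot: [-0.026, 1.0, -0.0, 0.001]
contact_force: [4.3, -4.0, -5.9]
gripper_width: 7.3
```

Request:
servo_tool --pt "0 0 -0.45 -0.41 0 0 0" --pt "0 0 -0.45 -0.41 0 0 0" --pt "0 0 -0.53 -0.31 0 0 0" --pt "0 0 -0.53 -0.31 0 0 0" --pt "0 0 0 0 0 0 0"

```text
clock: 14.4
position: [490.6, -131.7, 67.1]
ee_rot: [-0.026, 1.0, -0.0, 0.001]
contact_force: [5.9, -3.6, -12.2]
gripper_width: 7.5
```

Request:
servo_tool --pt "0 0 -0.58 -0.19 0 0 0" --pt "0 0 -0.58 -0.19 0 0 0" --pt "0 0 -0.61 -0.06 0 0 0" --pt "0 0 -0.61 -0.06 0 0 0" --pt "0 0 -0.2 0 0 0 0" --pt "0 0 0 0 0 0 0"

```text
clock: 15.0
position: [491.8, -152.1, 72.1]
ee_rot: [-0.025, 1.0, 0.003, 0.001]
contact_force: [3.7, 25.2, -3.6]
gripper_width: 7.8
```

Request:
servo_tool --pt "0.28 0 0 0 0 0 0" --pt "0.28 0 0.3 0 0 0 0" --pt "0.28 0 0 -1 0 0 0" --pt "0.28 0 0 -3 0 0 0" --pt "0.28 0 0 -3 0 0 0" --pt "0.28 0 -2 -1 0 0 0" --pt "0.28 0 -4 0 0 0 0" --pt "0.28 0 -4.5 0 0 0 0" --pt "0.28 0.1 -4.5 0 0 0 0" --pt "0.28 0 -3.6 0 0 0 0" --pt "0.28 0 -1.5 2 0 0 0" --pt "0.28 0 0 3 0 0 0"

```text
clock: 16.2
position: [501.0, -358.1, 104.6]
ee_rot: [-0.024, 1.0, -0.002, 0.002]
contact_force: [0.4, 0.5, -0.9]
gripper_width: 23.8
```

Request:
servo_tool --pt "0.28 0 0 0 0 0 0" --pt "0.28 0 0 0 0 0 0"

```text
clock: 16.4
position: [500.0, -354.7, 103.1]
ee_rot: [-0.026, 1.0, -0.0, -0.001]
contact_force: [0.6, -0.4, 0.3]
gripper_width: 23.8
```

```bash
python3 - <<'E'
from h import *
w=get_image("wrist");np.savez("w5.npz",**w);st=read_state();print(st["clock"],st["position"],st["gripper_width"],st["contact_force"].round(1))
g=cv2.cvtColor(w["image"],cv2.COLOR_RGB2GRAY)
P=np.load("p.npy")
import fit
for a in(.1,.2,.3,.4):
    P[4]=a; print(a,proj(w,[fit.pt(P,"right",1,-49),fit.pt(P,"right",1,0),fit.pt(P,"right",1,49)]).round(1).tolist())
for r in(165,180,195,210,225,240): print(r,g[r,225:290].tolist())
E
```

```text
16.45 [ 500.95015049 -354.70402606  103.99643536] 23.90453283607222 [0.  0.9 0.4]
0.1 [[255.3, 145.3], [255.4, 202.8], [255.6, 253.0]]
0.2 [[256.4, 146.4], [256.5, 205.3], [256.6, 256.4]]
0.3 [[258.3, 147.6], [258.3, 207.8], [258.3, 260.0]]
0.4 [[261.2, 148.8], [260.9, 210.4], [260.7, 263.6]]
165 [110, 115, 114, 117, 113, 114, 115, 118, 117, 118, 118, 117, 119, 117, 117, 116, 119, 115, 114, 118, 116, 119, 122, 122, 85, 93, 91, 69, 74, 82, 86, 92, 93, 100, 107, 97, 95, 90, 82, 85, 98, 105, 95, 100, 102, 106, 105, 103, 103, 115, 113, 110, 113, 125, 125, 122, 119, 123, 123, 120, 123, 119, 120, 117, 115]
180 [93, 90, 89, 88, 88, 87, 88, 85, 86, 86, 84, 83, 86, 83, 84, 87, 86, 84, 86, 87, 86, 91, 91, 89, 89, 88, 87, 67, 77, 79, 86, 92, 95, 101, 103, 99, 96, 86, 79, 88, 116, 116, 116, 115, 115, 117, 115, 114, 112, 115, 114, 113, 115, 114, 111, 117, 114, 120, 122, 120, 120, 118, 120, 118, 120]
195 [188, 186, 184, 185, 183, 182, 183, 182, 182, 181, 181, 179, 178, 178, 177, 174, 176, 175, 175, 178, 181, 185, 190, 81, 82, 87, 91, 74, 65, 65, 70, 67, 65, 68, 73, 72, 67, 67, 66, 71, 86, 80, 85, 
[... 333 characters left out ...]
77, 173, 174, 173, 175, 175, 174, 177, 181, 181, 180, 183, 183, 183, 182]
225 [181, 181, 180, 178, 177, 181, 180, 181, 184, 183, 182, 180, 180, 181, 178, 180, 179, 175, 177, 176, 172, 179, 176, 178, 176, 179, 181, 152, 99, 123, 130, 141, 148, 146, 146, 135, 123, 117, 92, 82, 85, 79, 184, 174, 168, 169, 173, 176, 176, 176, 177, 177, 181, 177, 182, 178, 177, 177, 177, 173, 169, 173, 172, 179, 178]
240 [86, 86, 90, 85, 32, 29, 35, 21, 28, 19, 144, 187, 183, 186, 186, 184, 190, 185, 184, 182, 186, 186, 184, 184, 185, 184, 181, 187, 90, 124, 128, 137, 146, 142, 143, 98, 124, 114, 87, 133, 157, 154, 153, 153, 154, 155, 154, 157, 159, 126, 18, 30, 35, 31, 25, 31, 83, 86, 88, 87, 86, 83, 84, 89, 87]
```

Bar at raw columns 252-263 (centre 258), finger mid-plane 254.5: shift +3 mm in tool y, then grip.

Request:
servo_tool --pt "0.28 0 0.3 1.5 0 0 0" --pt "0.28 0 0 2.5 0 0 0" --pt "0.28 0 0 2.3 0 0 0" --pt "0.28 0 0 1.1 0 0 0" --pt "0.28 0 0 0.5 0 0 0" --pt "0.28 0 0 0 0 0 0" --pt "0 0 0 0 0 0 0" --pt "0 0 0 0 0 0 0" --pt "0 0 0 0 0 0 0" --pt "0 0 0 0 0 0 0"

```text
clock: 17.5
position: [501.4, -351.9, 24.4]
ee_rot: [-0.027, 1.0, -0.001, 0.001]
contact_force: [-0.3, -1.5, 2.3]
gripper_width: 7.6
```

Request:
servo_tool --pt "0 0 0.05 -0.2 0 0 0" --pt "0 0 0.24 -0.56 0 0 0" --pt "0 0 0.24 -0.56 0 0 0" --pt "0 0 0.36 -0.5 0 0 0" --pt "0 0 0.36 -0.5 0 0 0" --pt "0 0 0 0 0 0 0"

```text
clock: 18.1
position: [500.8, -341.6, 48.7]
ee_rot: [-0.027, 1.0, -0.002, 0.002]
contact_force: [-2.3, -10.0, 4.8]
gripper_width: 7.7
```

Request:
servo_tool --pt "0 0 0.45 -0.41 0 0 0" --pt "0 0 0.45 -0.41 0 0 0" --pt "0 0 0.53 -0.31 0 0 0" --pt "0 0 0.53 -0.31 0 0 0" --pt "0 0 0 0 0 0 0"

```text
clock: 18.6
position: [500.0, -324.0, 66.1]
ee_rot: [-0.028, 1.0, -0.004, 0.002]
contact_force: [-5.8, -13.8, 17.7]
gripper_width: 7.6
```

Request:
servo_tool --pt "0 0 0.58 -0.19 0 0 0" --pt "0 0 0.58 -0.19 0 0 0" --pt "0 0 0.61 -0.06 0 0 0" --pt "0 0 0.61 -0.06 0 0 0" --pt "0 0 0.2 0 0 0 0" --pt "0 0 0 0 0 0 0"

```text
clock: 19.2
position: [498.4, -296.9, 72.6]
ee_rot: [-0.028, 1.0, -0.003, 0.002]
contact_force: [-9.4, -6.8, 30.1]
gripper_width: 7.8
```

Request:
servo_tool --pt "0 0 0.15 -0.1 0 0 0" --pt "0 0 0.15 0 0 0 0" --pt "0 0 0 0 0 0 0"

```text
clock: 19.5
position: [498.2, -294.9, 72.7]
ee_rot: [-0.028, 1.0, -0.004, 0.002]
contact_force: [-7.4, -13.1, 22.9]
gripper_width: 7.9
```

Request:
servo_tool --pt "0 0 0.15 -0.1 0 0 0" --pt "0 0 0.1 0 0 0 0" --pt "0 0 0 0 0 0 0"

```text
clock: 19.8
position: [498.3, -294.5, 72.9]
ee_rot: [-0.028, 1.0, -0.005, 0.002]
contact_force: [-6.9, -23.3, 15.4]
gripper_width: 7.8
```

Request:
servo_tool --pt "0.28 0 0 0 0 0 0" --pt "0.28 0 -0.3 0 0 0 0" --pt "0.28 0 0 -1 0 0 0" --pt "0.28 0 0 -3 0 0 0" --pt "0.28 0 0 -3 0 0 0" --pt "0.28 1.5 1 -1 0 0 0" --pt "0.28 3.5 2.2 0 0 0 -4" --pt "0.28 3.7 1.8 0 0 0 -8" --pt "0.28 2.2 0.9 0 0 0 -8.4" --pt "0.28 0 0 0 0 0 -8.4" --pt "0.28 0 0 0 0 0 -8.4" --pt "0.28 0 0 0 0 0 -8.4"

```text
clock: 21.0
position: [382.8, -244.4, 148.0]
ee_rot: [-0.415, 0.91, 0.0, -0.0]
contact_force: [0.5, -0.4, 0.5]
gripper_width: 24.0
```

Request:
servo_tool --pt "0.28 0 0 0 0 0 -8.4" --pt "0.28 0 0 0 0 0 -8.4" --pt "0.28 0 0 0 0 0 -8.4" --pt "0.28 0 0 0 0 0 -8.4" --pt "0.28 0 0 0 0 0 -8.4" --pt "0.28 0 0 0 0 0 -2.4" --pt "0.28 0 0 0 0 0 0" --pt "0.28 0 0 0 0 0 0"

```text
clock: 21.8
position: [383.1, -244.8, 147.8]
ee_rot: [0.725, -0.688, -0.0, 0.0]
contact_force: [-0.1, 0.9, 0.2]
gripper_width: 23.7
```

```bash
cat > chk.py <<'E'
import sys
from h import *
import fit
n,wall,i=sys.argv[1],sys.argv[2],int(sys.argv[3])
w=get_image("wrist");np.savez(n+".npz",**w);cv2.imwrite(f"pics/{n}.png",cv2.resize(w["image"],(800,600),interpolation=cv2.INTER_CUBIC)[:,:,::-1])
st=read_state();print(st["clock"],st["position"],st["gripper_width"],st["contact_force"].round(1),st["joints"].round(2)[[0,5]],R.from_quat(st["ee_rot"]).as_matrix().round(3)[:2].tolist())
P=np.load("p.npy")
for a in(.1,.25,.4): P[i]=a; print(a,proj(w,[fit.pt(P,wall,1,t) for t in(-69,0,69)]).round(1).tolist(),fit.pt(P,wall,1,0).round(1))
E
python3 chk.py w6 near 5
```

```text
21.9 [ 383.11627463 -244.97503459  147.8110417 ] 23.65129813632476 [ 0.  -0.4  0.1] [-0.21  0.26] [[0.052, -0.999, -0.0], [-0.999, -0.052, 0.0]]
0.1 [[251.6, 255.8], [251.1, 197.4], [250.5, 128.9]] [ 384.4 -231.9   22.8]
0.25 [[250.1, 260.2], [249.5, 200.4], [248.8, 129.9]] [ 385.9 -231.8   31.3]
0.4 [[247.4, 264.6], [246.5, 203.4], [245.5, 130.8]] [ 388.7 -231.6   39.6]
```

View pics/w6.png

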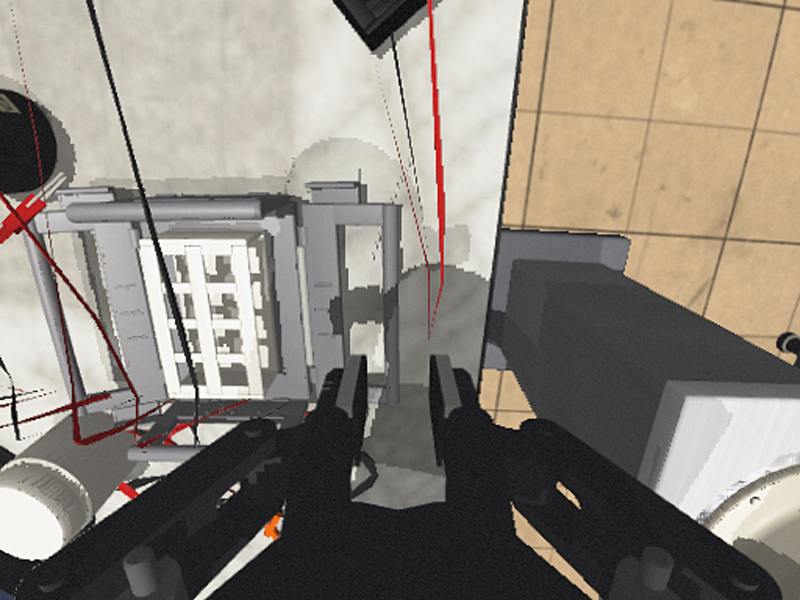

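Both end walls stand upright round the rack (bars at row 210 and row 455). The near bar lies at columns 384-401, rows 205-405; finger mid-plane about 399, so shift about -3 mm in tool y and 12 mm along the bar.

Request:
servo_tool --pt "0.28 -1.2 -0.3 1 0 0 0" --pt "0.28 0 0 3 0 0 0" --pt "0.28 0 0 3.5 0 0 0" --pt "0.28 0 0 3 0 0 0" --pt "0.28 0 0 1.5 0 0 0" --pt "0.28 0 0 0.6 0 0 0" --pt "0.28 0 0 0 0 0 0" --pt "0 0 0 0 0 0 0" --pt "0 0 0 0 0 0 0" --pt "0 0 0 0 0 0 0" --pt "0 0 0 0 0 0 0"

```text
clock: 23.0
position: [387.3, -233.0, 22.7]
ee_rot: [0.726, -0.688, 0.002, -0.001]
contact_force: [3.5, 4.1, -1.2]
gripper_width: 7.8
```

Request:
servo_tool --pt "0 0 -0.05 -0.28 0 0 0" --pt "0 0 -0.24 -0.56 0 0 0" --pt "0 0 -0.24 -0.56 0 0 0" --pt "0 0 -0.36 -0.5 0 0 0" --pt "0 0 -0.36 -0.5 0 0 0" --pt "0 0 0 0 0 0 0"

```text
clock: 23.6
position: [395.4, -232.3, 45.8]
ee_rot: [0.725, -0.688, -0.002, 0.002]
contact_force: [-5.3, -2.2, -1.3]
gripper_width: 7.8
```

Request:
servo_tool --pt "0 0 -0.45 -0.41 0 0 0" --pt "0 0 -0.45 -0.41 0 0 0" --pt "0 0 -0.53 -0.31 0 0 0" --pt "0 0 -0.53 -0.31 0 0 0" --pt "0 0 0 0 0 0 0"

```text
clock: 24.1
position: [406.6, -231.5, 59.9]
ee_rot: [0.725, -0.689, -0.01, 0.007]
contact_force: [-20.7, -6.4, 18.2]
gripper_width: 7.4
```

Request:
servo_tool --pt "0 0 -0.58 -0.19 0 0 0" --pt "0 0 -0.58 -0.19 0 0 0" --pt "0 0 -0.4 -0.06 0 0 0" --pt "0 0 0 0 0 0 0"

```text
clock: 24.5
position: [414.6, -231.0, 65.8]
ee_rot: [0.725, -0.689, -0.016, 0.013]
contact_force: [-36.6, -6.3, 43.7]
gripper_width: 7.6
```

Force is mostly radial (tool path too low for the arc, wall started flatter than assumed), so I raise the tool to relieve it.

Request:
servo_tool --pt "0 0 0 -0.25 0 0 0" --pt "0 0 0 -0.25 0 0 0" --pt "0 0 0 0 0 0 0"

```text
clock: 24.8
position: [423.4, -230.7, 71.4]
ee_rot: [0.725, -0.689, -0.008, 0.006]
contact_force: [-22.0, 0.6, 29.4]
gripper_width: 7.7
```

Request:
servo_tool --pt "0 0 0 -0.2 0 0 0" --pt "0 0 0 -0.2 0 0 0" --pt "0 0 -0.2 0 0 0 0" --pt "0 0 -0.3 0 0 0 0" --pt "0 0 0 0 0 0 0"

```text
clock: 25.3
position: [435.5, -230.1, 74.6]
ee_rot: [0.725, -0.688, -0.002, 0.001]
contact_force: [-8.0, 3.0, 9.8]
gripper_width: 7.0
```

Request:
servo_tool --pt "0 0 -0.3 -0.05 0 0 0" --pt "0 0 -0.3 0 0 0 0" --pt "0 0 -0.3 0 0 0 0" --pt "0 0 0 0 0 0 0"

```text
clock: 25.7
position: [444.6, -229.5, 74.6]
ee_rot: [0.725, -0.688, -0.002, 0.001]
contact_force: [-7.6, 0.9, 5.6]
gripper_width: 7.6
```

Request:
servo_tool --pt "0 0 -0.2 0 0 0 0" --pt "0 0 -0.2 0 0 0 0" --pt "0 0 0 0 0 0 0"

```text
clock: 26.0
position: [444.8, -229.5, 74.5]
ee_rot: [0.725, -0.689, -0.006, 0.004]
contact_force: [-13.4, -0.5, 12.7]
gripper_width: 7.1
```

Request:
servo_tool --pt "0 0 -0.3 0 0 0 0" --pt "0 0 0 0 0 0 0" --pt "0.28 0 0.3 0 0 0 0" --pt "0.28 0 0.3 0 0 0 0" --pt "0.28 0 0 -1 0 0 0" --pt "0.28 0 0 -3.5 0 0 0" --pt "0.28 0 0 -3.5 0 0 0" --pt "0.28 0 -2 -0.5 0 0 0" --pt "0.28 0 -4 0 0 0 0" --pt "0.28 0 -4.5 0 0 0 0" --pt "0.28 -0.2 -4 0 0 0 0" --pt "0.28 0 -1.5 0 0 0 0"

```text
clock: 27.2
position: [612.3, -218.7, 159.9]
ee_rot: [0.726, -0.688, 0.002, -0.001]
contact_force: [-1.1, 0.2, -0.5]
gripper_width: 23.7
```

Request:
servo_tool --pt "0.28 0 0 0 0 0 0" --pt "0.28 0 0 0 0 0 0"

```text
clock: 27.4
position: [608.0, -219.1, 159.3]
ee_rot: [0.726, -0.688, 0.0, -0.0]
contact_force: [-0.1, 0.3, 0.4]
gripper_width: 24.1
```

```bash
python3 chk.py w7 far 6
```

```text
27.5 [ 607.14874334 -219.37414011  159.62979153] 24.30426187573314 [-0.   0.4 -0.1] [-0.1   0.15] [[0.052, -0.999, 0.0], [-0.999, -0.052, 0.0]]
0.1 [[256.8, 114.1], [256.9, 181.9], [256.9, 240.1]] [ 603.5 -219.6   22.8]
0.25 [[258.5, 114.5], [258.4, 184.3], [258.4, 244.0]] [ 602.  -219.7   31.3]
0.4 [[261.7, 115.0], [261.4, 186.8], [261.1, 247.9]] [ 599.2 -219.9   39.6]
```

View pics/w7.png

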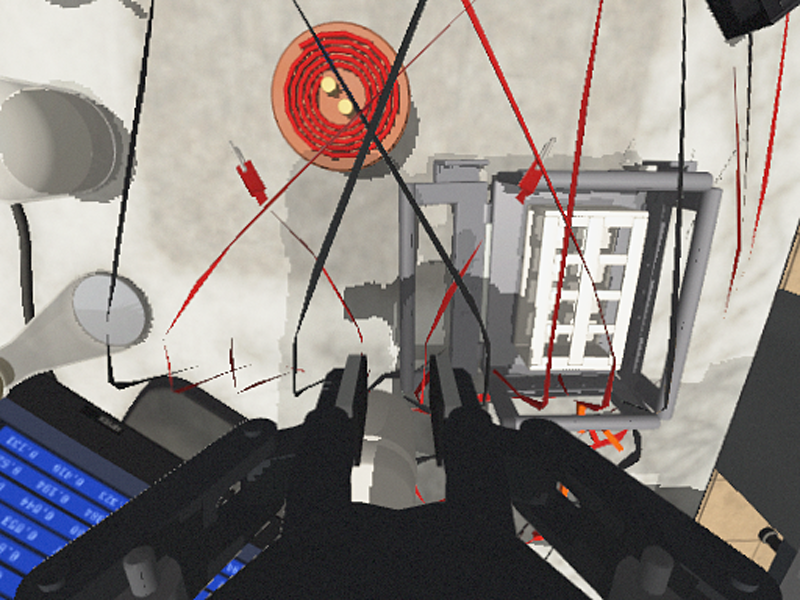

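Near wall is upright with its lips round the ends (bar (715,190)-(665,425)). The far bar is at columns 399-414, rows 182-400; mid-plane about 399, so shift +5 mm in tool y and grip.

Request:
servo_tool --pt "0.28 0 0.5 1 0 0 0" --pt "0.28 0 0 3 0 0 0" --pt "0.28 0 0 3.5 0 0 0" --pt "0.28 0 0 3 0 0 0" --pt "0.28 0 0 1.6 0 0 0" --pt "0.28 0 0 0.7 0 0 0" --pt "0.28 0 0 0 0 0 0" --pt "0 0 0 0 0 0 0" --pt "0 0 0 0 0 0 0" --pt "0 0 0 0 0 0 0" --pt "0 0 0 0 0 0 0"

```text
clock: 28.6
position: [602.2, -219.9, 31.7]
ee_rot: [0.725, -0.688, -0.0, 0.0]
contact_force: [-3.3, -1.3, 0.8]
gripper_width: 8.0
```

Request:
servo_tool --pt "0 0 0.12 -0.32 0 0 0" --pt "0 0 0.18 -0.32 0 0 0" --pt "0 0 0.36 -0.5 0 0 0" --pt "0 0 0.36 -0.5 0 0 0" --pt "0 0 0 0 0 0 0"

```text
clock: 29.1
position: [592.8, -220.4, 48.9]
ee_rot: [0.726, -0.688, 0.001, -0.0]
contact_force: [0.3, -1.7, 0.1]
gripper_width: 7.9
```

Request:
servo_tool --pt "0 0 0.45 -0.41 0 0 0" --pt "0 0 0.45 -0.41 0 0 0" --pt "0 0 0 0 0 0 0"

```text
clock: 29.4
position: [585.0, -220.8, 57.3]
ee_rot: [0.726, -0.688, 0.002, -0.001]
contact_force: [3.7, -2.3, -1.7]
gripper_width: 7.6
```

Forces are low; continuing along the arc.

Request:
servo_tool --pt "0 0 0.53 -0.31 0 0 0" --pt "0 0 0.53 -0.31 0 0 0" --pt "0 0 0.58 -0.19 0 0 0" --pt "0 0 0 0 0 0 0"

```text
clock: 29.8
position: [570.9, -221.8, 67.2]
ee_rot: [0.726, -0.688, 0.004, -0.002]
contact_force: [4.3, -0.8, 4.6]
gripper_width: 7.4
```

Request:
servo_tool --pt "0 0 0.58 -0.19 0 0 0" --pt "0 0 0.61 -0.06 0 0 0" --pt "0 0 0.61 -0.06 0 0 0" --pt "0 0 0 0 0 0 0"

```text
clock: 30.2
position: [555.6, -222.8, 72.3]
ee_rot: [0.727, -0.687, 0.007, -0.004]
contact_force: [5.7, 1.1, 10.7]
gripper_width: 7.6
```

Request:
servo_tool --pt "0 0 0.3 -0.1 0 0 0" --pt "0 0 0.3 -0.05 0 0 0" --pt "0 0 0.2 0 0 0 0" --pt "0 0 0 0 0 0 0"

```text
clock: 30.6
position: [548.3, -223.2, 73.3]
ee_rot: [0.727, -0.687, 0.007, -0.005]
contact_force: [8.2, 0.3, 6.8]
gripper_width: 7.4
```

Request:
servo_tool --pt "0 0 0.3 0 0 0 0" --pt "0 0 0 0 0 0 0"

```text
clock: 30.8
position: [548.1, -223.2, 73.4]
ee_rot: [0.727, -0.687, 0.01, -0.007]
contact_force: [12.7, 1.5, 2.1]
gripper_width: 7.5
```

Request:
servo_tool --pt "0 0 0.3 0 0 0 0" --pt "0 0 0 0 0 0 0" --pt "0.28 0 -0.4 0 0 0 0" --pt "0.28 0 -0.4 0 0 0 0" --pt "0.28 0 0 -1 0 0 0" --pt "0.28 0 0 -3.5 0 0 0" --pt "0.28 0 0 -4 0 0 0" --pt "0.28 0 0 -4 0 0 0" --pt "0.28 0 2 -3.5 0 0 0" --pt "0.28 -2 3 -2 0 0 0" --pt "0.28 -3 0 0 0 0 0" --pt "0.28 0 0 0 0 0 0"

```text
clock: 32.0
position: [488.7, -173.8, 250.1]
ee_rot: [0.726, -0.688, -0.0, -0.001]
contact_force: [1.0, -0.7, 0.4]
gripper_width: 24.2
```

```bash
python3 - <<'E'
from h import *
w=get_image("wrist");s=get_image("scene");t=get_image("top")
st=read_state();print(st["clock"],st["position"],st["contact_force"].round(1))
np.savez("w8.npz",**w);np.savez("s8.npz",**s)
A=cv2.resize(w["image"][60:260,110:370],(520,400),interpolation=cv2.INTER_CUBIC)
B=cv2.resize(s["image"][140:240,215:285+65],(270,200),interpolation=cv2.INTER_CUBIC)
Tt=cv2.resize(t["image"][140:240,240:375],(270,200),interpolation=cv2.INTER_CUBIC)
o=np.zeros((400,790,3),np.uint8);o[:,:520]=A;o[:200,520:]=B;o[200:,520:]=Tt;cv2.imwrite("pics/fin.png",o[:,:,::-1])
E
```

```text
32.15 [ 490.04728145 -175.61223866  248.36817168] [-0.2 -0.2  0.5]
```

View pics/fin.png

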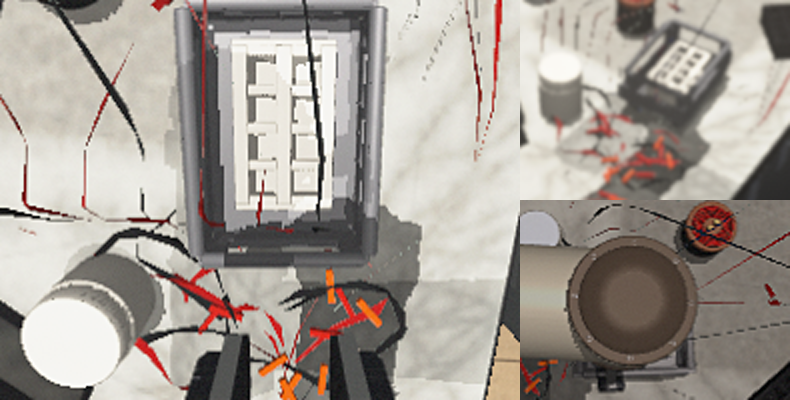

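The box is closed: four upright walls round the rack, jar and test cell in place. Fin.png bars: far (183,20)-(198,258), near (380,20)-(366,258), left (200,258)-(370,256). One numeric check of the spacings.

```bash
python3 - <<'E'
from h import *
w=dict(np.load("w8.npz")); F=lambda L:(np.array(L)+.5)/2-.5+[110,60]
b=.054;X=np.array([np.cos(b),np.sin(b)]);Y=np.array([-X[1],X[0]])
far,near,left=[onz(w,F(v),75)[:,:2] for v in([(183,20),(198,258)],[(380,20),(366,258)],[(200,258),(370,256)])]
print("far",far@X,"near",near@X,"sep",(far@X-near@X),"left",left@Y)
c=np.array([496,-225]);print("c",c@X,c@Y)
r=onz(w,F([(232,40),(338,40),(332,208),(236,210)]),57)[:,:2];print("rack rel centre",(r.mean(0)-c)@X,(r.mean(0)-c)@Y, r.round(0).tolist())
E
```

```text
far [534.11797521 532.83221686] near [428.95566119 430.8358631 ] sep [105.16231401 101.99635376] left [-179.7541715 -181.01466  ]
c 483.1329117518693 -251.44301458215233
rack rel centre -2.8644962740171183 -3.884059744537972 [[526.0, -277.0], [465.0, -280.0], [461.0, -182.0], [521.0, -177.0]]
```

```bash
python3 -c "
from bench import *
print(job_done())"
```

```text
the job is handed in; nothing more can be done
None
```

The vial rack is set down in the middle of the carrier floor. All four walls are folded up round it: left end, right end, near side, then far side. I handed in at about 32 s of the 72 s, with the gripper clear of everything.

**Final checks**
- **Walls:** each one was pressed until the force rose at its stop. In the last picture all four rims close round the rack. The near and far rims measured 102–105 mm apart (104 mm nominal), and the left rim 71 mm from the centre (72 mm nominal). The right rim was partly outside that view, so its position rests on the stop force and the earlier picture taken after the end walls went up.
- **Rack:** it measured about 3–4 mm off the carrier centre, close to the measuring error.
- **Bystanders:** the jar and test cell look untouched in the last picture. I did not look at the tape roll again at the end, but the arm did not go near it after picking up the rack.

**What went less smoothly**
- The near wall started flatter than I had estimated, so the arm followed too low an arc. The net wrist force reached about 57 N with the rim gripped between the fingers; raising the tool relieved it.
- The right wall showed a milder version of the same effect, about 30 N.

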